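Knock a candle up out of its mould

TASK

In this candle workshop one of the two metal moulds still has a candle stuck down inside it. Take that mould, keep it upright, set the hole in its base over the rod of the knock-out stand and press it straight down until the mould sits fully on the stand's board, so that the rod pokes the candle up out of the top; then let go and leave it there. Leave the empty mould where it stands.

Things in the scene. Friction and masses are not known exactly. Their poses are not given: they have to be found in the camera images.
- mould_mid (a point): centre (half-way up, on the axis) of the mould that holds the candle: a loose upright plain aluminium cup, 54 mm outside diameter, 50 mm tall, wall 4 mm, 46 mm bore; its 5 mm thick base has a round access hole of 32 mm diameter in the middle. z points up along the axis; yaw does not matter. 0.15 to 0.22 kg with the candle. It stands on the work surface at the start
- candle_top (a point): centre of the flat top face of the cream wax candle in that mould (43 mm diameter, 37 mm tall, with a short wick). It fits tightly and slides only along the mould's axis: about 7 N of push from below moves it and it stays where it is pushed to. At the start its top lies 5 to 8 mm below the mould's rim, its underside 5 to 8 mm above the mould's underside
- post_tip (a point): centre of the tip of the knock-out stand's rod: a fixed upright steel rod 12 mm in diameter, slightly tapered tip, standing 27 mm above the middle of a fixed square wooden board 100 x 100 mm and 18 mm thick, so the tip is 45 mm above the work surface. With a mould fully down on the board, the mould's centre is 43 mm above the work surface and the candle has been pushed up so that its top stands about 14 mm above the rim
- empty_mid (a point): centre (half-way up) of the other mould, the same shape and size but empty (one looks down through the hole in its base); loose, to be left alone
Not all that is in view belongs to the job. Of the things shaped like the part that bears post_tip, the wooden one is meant.

How it is judged:
At the end, for the whole second after the job is handed in: The mould with the candle stands upright (within 10 degrees) over the rod, fully down on the stand's board (within 5 mm), and the candle's top stands at least 8 mm above the mould's rim (horizontal distance between mould_mid and post_tip below 0.015 m and height (world z) of mould_mid between 0.038 and 0.048 m and angle between mould_mid's own z axis and vertical below 0.17 rad and z of candle_top in the frame of mould_mid above 0.033 m); the robot touches nothing.
It fails at once if the empty mould is moved by more than 30 mm (distance of empty_mid from where it was at the start of the episode above 0.03 m).
It also fails if it takes over 38 s, if anything falls off the work surface, if the arm or the gripper's body presses on something with over 40 N, if the wrist force passes 120 N, or if a joint passes its speed limit or range.

ROBOT

A 6-joint arm with a two-finger parallel gripper is mounted at the origin on the work surface. World frame = base frame: x ahead of the robot, y to its left, z up, the work surface at z = 0. Lengths are in m, angles in rad, forces in N, time in s.
With the tool pointing down it reaches from about 0.3 to 0.825 m from the base axis. Payload 5.4 kg.
Tool frame: the origin (TCP) lies at the very end of the fingers, on their centre line; the grasp point (between the pads) lies 19 mm behind it; z points along the fingers, y is the line along which they close (so a half turn about z gives the same grasp; the last joint's range is limited). The gripper opens to 92 mm and grips with 3 to 60 N. Pads are 20 mm wide; open, the fingers measure 128 mm over their backs; the gripper's body (75 mm by 189 mm) begins 69 mm behind the grasp point.
Start: joints at [-1.375, 0.158, 1.597, -0, 1.386, -0.21], TCP at [0.227, -0.528, 0.215] pointing down, gripper open.
Joint ranges: [-2.91, 2.91], [-0.94, 2.29], [0.18, 2.7], [-1.29, 4.43], [0.17, 2.64], [-3, 3]. Speed limits (rad/s): [2.57, 2.57, 3.14, 3.14, 3.14, 3.14].

INTERFACE

Orientations are given as a rotation vector (axis times angle).
In Python, from workcell import bot gives the robot as it stands. Calls block until the motion is done:
- bot.goto(position, orientation): joint-space move of the TCP to a pose.
- bot.line_to(position, rot=None, max_speed=0.15): straight line of the TCP; rot=None keeps the orientation; max_speed is the mean speed in m/s.
- bot.set_joints(angles): joint-space move.
- bot.set_gripper(opening, newtons=None): opening from 0.0 (shut) to 1.0 (fully open); newtons is the grip in N (None keeps the last); returns when the fingers have stopped.
- bot.hold(seconds).
- bot.inverse_kinematics(position, orientation): joint angles nearest the present ones, or None.
- bot.read_camera(name): name is "scene" or "top"; returns a dict with "pixels" (480x640x3 uint8, blue, green, red), "fx", "fy", "cx", "cy" (pixels), "k1" (the pictures are not rectified: a ray, as slopes to the right and down, at radius r is drawn at 1 + k1 r^2 times it, then the intrinsics apply), "R" (3x3) and "t" (3): a world point X has camera coordinates R X + t. Camera axes: x right, y down, z forward; pixel columns grow to the right and rows downward; lengths in m; the calibration is good to about 2 mm. A picture is of the moment at which its call begins. There is no depth.
A pose or a line that the arm cannot do raises bot.MotionError and nothing moves.
- bot.job_done(): hands the job in; it is judged then, once.
Readings, each from a call of its own:
- bot.current_clock(): time.
- bot.current_joints(): joint angles.
- bot.current_joint_vel(): joint speeds.
- bot.current_effort(): joint torques, N m.
- bot.current_ee_pos(): TCP position.
- bot.current_tool_rot(): TCP orientation.
- bot.current_contact_force(): force on the tool from outside, world axes, zero at the start.
- bot.current_ft_torque(): the same for the moment, N m.
- bot.current_opening(): opening from 0.0 (shut) to 1.0 (fully open).
- bot.current_grip_force(): force on a finger pad.
Only numpy, scipy, OpenCV 4.12 (cv2) and the standard library are available. Lean on these libraries where they do the work, as an engineer would, in place of code of your own. Each camera call takes 0.05 s, during which the arm holds its last target. There are 200 camera calls.

## Working session

There is one attempt and no reset: what is moved stays moved. The work goes in short steps, each a Python script; the robot and the scene stay as the last script left them, time stands still between calls to the robot, and variables do not carry over. Pictures are saved under pics/ and viewed, at most 10 in all, crops included, and the job is handed in when it is done.

```bash
mkdir -p pics; cat > h.py <<'E'
import numpy as np, cv2
from workcell import bot
def ray(c,u,v):
    K=np.array([[c['fx'],0,c['cx']],[0,c['fy'],c['cy']],[0,0,1]],float)
    p=cv2.undistortPoints(np.array([[[u,v]]],float),K,np.array([c['k1'],0,0,0,0.]))[0,0]
    R=np.array(c['R']);t=np.array(c['t'])
    return -R.T@t, R.T@np.array([p[0],p[1],1])
def plane(c,u,v,z):
    o,d=ray(c,u,v); return o+d*(z-o[2])/d[2]
def proj(c,X):
    p=np.array(c['R'])@X+np.array(c['t']);s=p[:2]/p[2];s=s*(1+c['k1']*(s@s))
    return np.array([c['fx']*s[0]+c['cx'],c['fy']*s[1]+c['cy']])
E
python3 - <<'E'
from h import *
for n in("scene","top"):
    c=bot.read_camera(n);cv2.imwrite(f"pics/{n}0.png",c['pixels']);print(n,c['fx'],c['k1'],-np.array(c['R']).T@c['t'],np.array(c['R'])[2])
print(bot.current_clock(),bot.current_tool_rot())
E
```

```text
scene 583.9685645815923 -0.18389594950735944 [1.10562439 0.381526   1.06063745] [-0.44608441 -0.34332507 -0.82652078]
top 476.35272002445936 -0.07677609511516979 [ 0.34742134 -0.04382598  1.07986436] [ 0.20236038  0.01496578 -0.97919676]
0.1 [-3.07550305e+00 -6.32622865e-01  5.05780075e-06]
```

View pics/scene0.png

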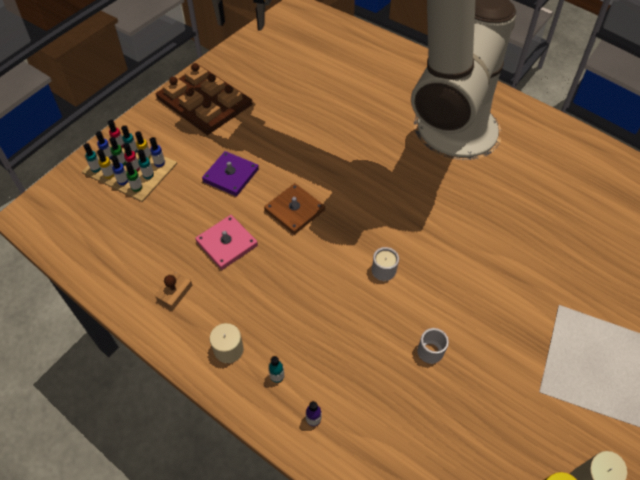

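View pics/top0.png

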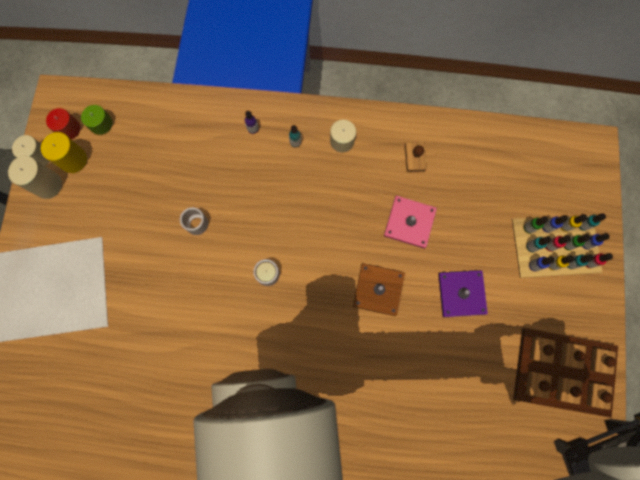

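Scene view: the candle mould is at (385,263) and the empty one, with wood visible through its base hole, is at (433,345). There are three rod stands: purple (230,172), pink (226,241) and brown (294,208). In the top view these are the candle mould (266,272), empty mould (193,220), and stands brown (380,289), pink (411,221) and purple (464,293). The brown stand fits "wooden", and the mould with the cream disc and wick is the one to take. I'll confirm both in one enlarged crop and measure them.

```bash
python3 - <<'E'
from h import *
S=bot.read_camera("scene");T=bot.read_camera("top")
def blob(c,u,v,r,f):
    u0,v0=u-r,v-r;im=c['pixels'][v0:v+r,u0:u+r]
    hsv=cv2.cvtColor(im,cv2.COLOR_BGR2HSV).astype(int);m=f(hsv).astype(np.uint8)
    m=cv2.morphologyEx(m,cv2.MORPH_CLOSE,np.ones((3,3)))
    n,l,st,ce=cv2.connectedComponentsWithStats(m)
    i=1+np.argmax(st[1:,4]);mm=(l==i).astype(np.uint8)
    cs,_=cv2.findContours(mm,cv2.RETR_EXTERNAL,cv2.CHAIN_APPROX_NONE)
    return st[i],cv2.convexHull(max(cs,key=cv2.contourArea))[:,0]+[u0,v0]
out=[]
for n,c,m,b,e in(("S",S,(385,263),(294,208),(433,345)),("T",T,(266,272),(380,289),(193,220))):
    for nm,p,r in(("mould",m,24),("board",b,38),("empty",e,24)):
        h=cv2.cvtColor(c['pixels'],cv2.COLOR_BGR2HSV)
        if nm=="board": f=lambda h:((h[...,0]<14)&(h[...,1]>120)&(h[...,2]<150))
        else: f=lambda h:(h[...,1]<95)&(h[...,2]>70)
        st,hu=blob(c,*p,r,f)
        q=cv2.boundingRect(hu.astype(np.int32))
        print(n,nm,st[4],q)
        if nm=="board":
            P=np.array([plane(c,*x,.018)[:2] for x in hu],np.float32);print("  rect",cv2.minAreaRect(P))
        else:
            P=np.array([plane(c,*x,.05)[:2] for x in hu],np.float32);print("  circ z.05",cv2.minEnclosingCircle(P))
        u,v=p;k=c['pixels'][v-33:v+33,u-33:u+33].copy()
        k=cv2.resize(k,(260,260),interpolation=cv2.INTER_CUBIC)
        for x in hu: cv2.circle(k,tuple(int(a) for a in ((x-[u-33,v-33])*260/66+2)),1,(0,255,0),-1)
        out.append(k)
cv2.imwrite("pics/crop1.png",np.vstack([np.hstack(out[:3]),np.hstack(out[3:])]))
E
```

```text
S mould 729 (372, 247, 27, 34)
  circ z.05 ((0.5037384033203125, 0.09441544115543365), 0.04205319285392761)
S board 1665 (264, 184, 66, 51)
  rect ((0.4820639193058014, -0.15556737780570984), (0.11790246516466141, 0.1132693737745285), 83.37345886230469)
S empty 707 (419, 328, 30, 36)
  circ z.05 ((0.601738691329956, 0.272935688495636), 0.03830261155962944)
T mould 517 (254, 259, 25, 26)
  circ z.05 ((0.4837125241756439, 0.08520469814538956), 0.02902647852897644)
T board 1833 (352, 264, 52, 51)
  rect ((0.4731283187866211, -0.16396236419677734), (0.10333355516195297, 0.10250795632600784), 84.11246490478516)
T empty 463 (180, 207, 28, 27)
  circ z.05 ((0.5812105536460876, 0.26340025663375854), 0.0331534706056118)
```

View pics/crop1.png

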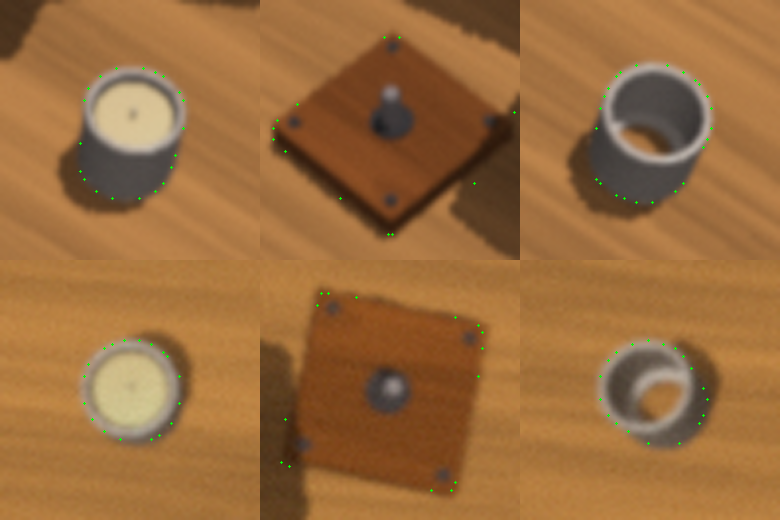

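The crop confirms it: the left mould holds the cream candle with its wick, the middle stand has a wood-grained board with a steel rod, and the right mould is open through its base. Rim centre: scene (385.5,257.4), top (265.9,271.5). Rod tip: scene (293.8,197.3), top (379.8,287.2). Next I cast these rays.

```bash
python3 - <<'E'
from h import *
S=bot.read_camera("scene");T=bot.read_camera("top")
def tri(a,b):
    (o1,d1),(o2,d2)=ray(S,*a),ray(T,*b)
    s=np.linalg.lstsq(np.c_[d1,-d2],o2-o1,rcond=None)[0]
    p,q=o1+d1*s[0],o2+d2*s[1]; return (p+q)/2,np.linalg.norm(p-q)
for n,a,b,z in(("mould",(385.5,257.4),(265.9,271.5),.05),("tip",(293.8,197.3),(379.8,287.2),.045)):
    print(n,tri(a,b),plane(S,*a,z),plane(T,*b,z))
for y in(0,.5,1.0,1.57):
  pass
# rim diameter check
print(plane(T,254,271.5,.05)-plane(T,278.5,271.5,.05), plane(S,372.6,257.4,.05)-plane(S,398.5,257.4,.05))
E
```

```text
mould (array([0.48545209, 0.08665777, 0.0425266 ]), np.float64(3.1692451193510065e-05)) [0.49001254 0.08880873 0.05      ] [0.48445007 0.08573152 0.05      ]
tip (array([ 0.47565604, -0.16577145,  0.04379128]), np.float64(0.0016291308954604151)) [ 0.47672073 -0.16588948  0.045     ] [ 0.47509356 -0.1649157   0.045     ]
[-0.0053012  0.053281   0.       ] [ 0.03273585 -0.0430606   0.        ]
```

```bash
python3 - <<'E'
from h import *
R=[np.pi,0,0]
x,y=.4865,.087
bot.goto([x,y,.12],R)
print(bot.current_clock(),bot.current_joints())
bot.line_to([x,y,.009],max_speed=.12)
print(bot.current_contact_force())
bot.set_gripper(0,40)
print("open",bot.current_opening()*.092,bot.current_grip_force())
bot.line_to([x,y,.12],max_speed=.12)
print(bot.current_clock(),bot.current_opening()*.092,bot.current_contact_force(),bot.current_ee_pos())
for n in("scene","top"):
    c=bot.read_camera(n);cv2.imwrite(f"pics/{n}1.png",c['pixels'])
    p=proj(c,np.array([x,y,.14])).astype(int);print(n,p)
    k=c['pixels'][max(p[1]-60,0):p[1]+60,max(p[0]-60,0):p[0]+60]
    cv2.imwrite(f"pics/k_{n}1.png",cv2.resize(k,(400,400),interpolation=cv2.INTER_CUBIC))
cv2.imwrite("pics/k1.png",np.hstack([cv2.imread("pics/k_scene1.png"),cv2.imread("pics/k_top1.png")]))
E
```

```text
2.7 [-6.92133277e-02  4.51183632e-02  1.91474988e+00 -1.62490387e-04
  1.18132625e+00  1.50252955e+00]
[-0.10018051 -0.04332111  0.68552503]
open 0.054271061449568066 40.00046727480367
5.5083 0.0541442305120484 [-0.91795665  0.21105312 -1.69825899] [0.48571376 0.08705888 0.11903806]
scene [390 230]
top [260 263]
```

View pics/k1.png

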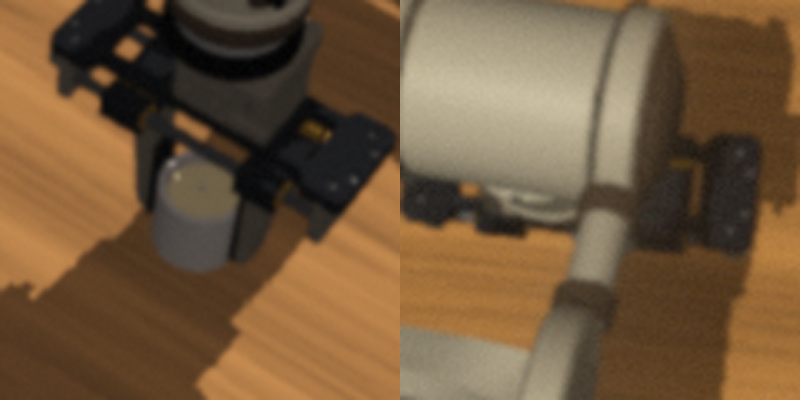

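The mould hangs upright between the fingers with the candle inside; the rim in the crop is at about (200,187), which is scene pixel (390,226). The opening of 54 mm matches the mould. I'll cast the rim centre for the offset in the hand, then move over the rod.

```bash
python3 - <<'E'
from h import *
c=bot.read_camera("scene");print(plane(c,389.7,226,.160),bot.current_ee_pos())
x,y=.4745,-.1655
bot.goto([x,y,.12],[np.pi,0,0])
bot.line_to([x,y,.066],max_speed=.1)   # base ~57 mm up, 12 mm above tip
print(bot.current_clock(),bot.current_ee_pos(),bot.current_contact_force())
c=bot.read_camera("scene")
p=proj(c,np.array([x,y,.06])).astype(int);print(p)
k=c['pixels'][p[1]-50:p[1]+50,p[0]-50:p[0]+50]
cv2.imwrite("pics/k2.png",cv2.resize(k,(600,600),interpolation=cv2.INTER_CUBIC))
E
```

```text
[0.49167741 0.08708372 0.16      ] [0.48583046 0.08703473 0.1190732 ]
7.3417 [ 0.47491213 -0.16542495  0.06636837] [-0.15778129 -0.4547561  -2.05647827]
[294 192]
```

View pics/k2.png

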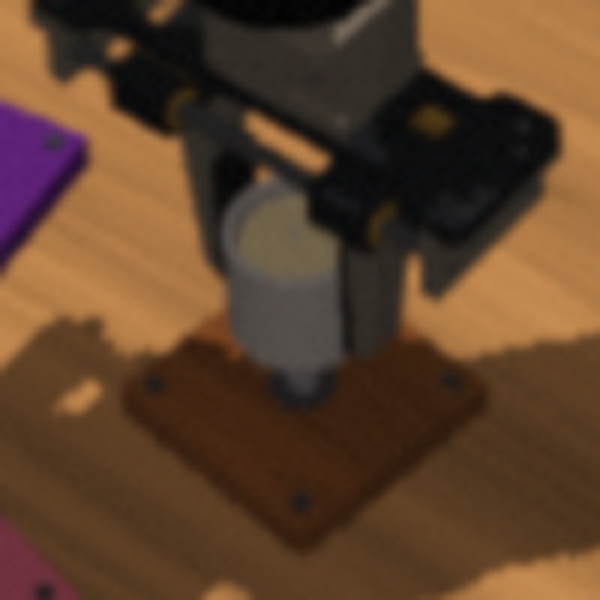

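The mould hangs level over the brown board: the rod foot at crop (303,385) is in line with the mould's axis at about x = 303. The mould sits about 4 mm forward in the hand, so I'll shift x by −3 mm and press down while watching the force.

```bash
python3 - <<'E'
from h import *
x,y=.4715,-.1655
bot.line_to([x,y,.066],max_speed=.05)
for z in list(np.arange(.056,.028,-.004))+[.0285,.027,.0258,.0248,.0238]:
    bot.line_to([x,y,z],max_speed=.04)
    F=bot.current_contact_force();e=bot.current_ee_pos()
    print(round(z,4),e.round(4) if hasattr(e,'round') else e,np.round(F,1),round(bot.current_opening()*92,1))
    if F[2]>(10 if z>.05 else 26): print("stop");break
    if z<.03 and F[2]>22:break
print(bot.current_clock())
c=bot.read_camera("scene")
p=proj(c,np.array([x,y,.06])).astype(int)
k=c['pixels'][p[1]-50:p[1]+50,p[0]-50:p[0]+50]
cv2.imwrite("pics/k3.png",cv2.resize(k,(600,600),interpolation=cv2.INTER_CUBIC))
E
```

```text
0.056 [ 0.4712 -0.1653  0.0555] [-0.6 -0.3 -0.9] 54.0
0.052 [ 0.4713 -0.1654  0.0517] [ 0.4 -0.3 -1.1] 54.7
0.048 [ 0.4712 -0.1653  0.0477] [-0.5  0.3 -1.9] 54.3
0.044 [ 0.472  -0.1658  0.0442] [ 1.1 -0.3 -0.2] 54.3
0.04 [ 0.4721 -0.1659  0.0403] [ 0.9 -1.   1.5] 54.1
0.036 [ 0.472  -0.1659  0.0362] [ 2.2 -1.4  0.9] 54.2
0.032 [ 0.472  -0.1658  0.0322] [ 2.3 -1.4  2.3] 54.3
0.0285 [ 0.4719 -0.1658  0.0287] [ 1.7 -0.2  3.4] 54.2
0.027 [ 0.4719 -0.1658  0.0273] [ 1.7 -1.4  5.1] 53.9
0.0258 [ 0.472  -0.1658  0.0271] [-1.2  0.1 12.7] 54.1
0.0248 [ 0.472  -0.1659  0.027 ] [-5.7  2.6 20.9] 54.2
0.0238 [ 0.4721 -0.1659  0.027 ] [-9.3  4.2 29.6] 54.3
stop
10.7917
```

View pics/k3.png

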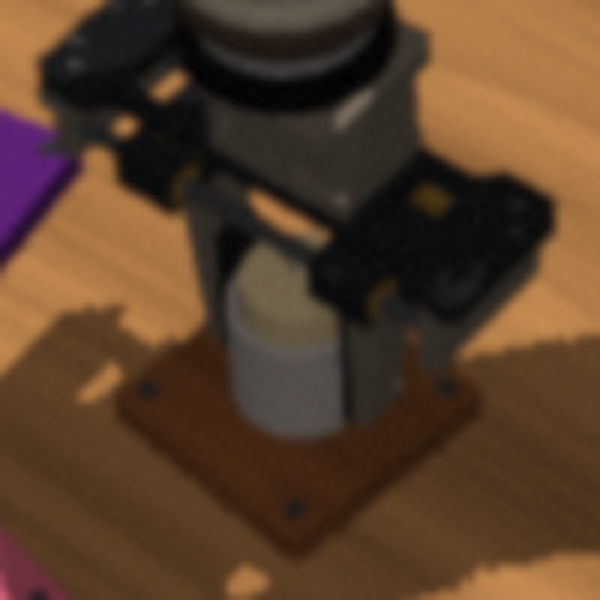

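The mould is fully down: it stopped hard at TCP z = 0.027 as expected, and the candle stands out above the rim at crop (290,300). I'll relax the press, release, retreat and check.

```bash
python3 - <<'E'
from h import *
x,y=.472,-.1658
bot.line_to([x,y,.0265],max_speed=.03)
print(bot.current_contact_force())
bot.set_gripper(1.0); bot.line_to([x,y,.17],max_speed=.1)
bot.goto([.40,.12,.25],[np.pi,0,0])
print(bot.current_clock(),bot.current_contact_force())
ks=[]
for n in("scene","top"):
    c=bot.read_camera(n)
    p=proj(c,np.array([.475,-.1655,.05])).astype(int)
    k=c['pixels'][p[1]-40:p[1]+40,p[0]-40:p[0]+40]
    ks.append(cv2.resize(k,(400,400),interpolation=cv2.INTER_CUBIC))
    print(n,p,[proj(c,np.array([.475,-.1655,z])).round(1)-p+40 for z in(.068,.082)])
cv2.imwrite("pics/k4.png",np.hstack(ks))
E
```

```text
[-1.87090099  1.15669924 12.4448924 ]
14.5417 [-0.25539131  0.49106841  0.21929908]
scene [294 195] [array([40.1, 35.3]), array([39.9, 31.2])]
top [380 287] [array([41.4, 39.1]), array([42.3, 38.3])]
```

View pics/k4.png

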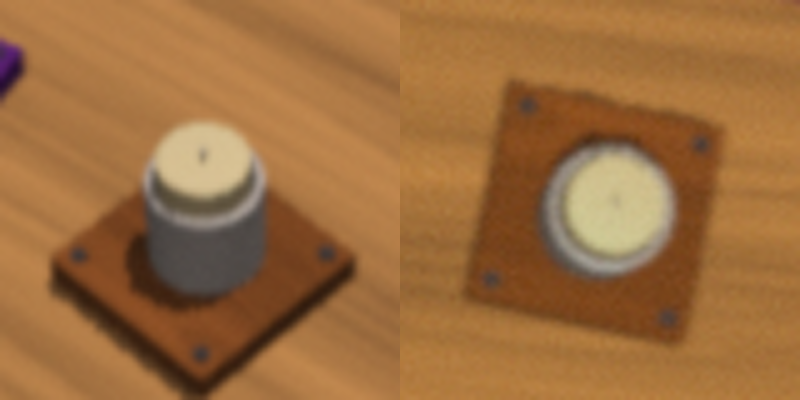

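The mould stands level and centred on the board. The candle top at crop (203,160) is close to the predicted position for 14 mm above the rim, (200,156).

```bash
python3 -c "
from h import *
print(bot.job_done())"
```

```text
the job is handed in; nothing more can be done
None
```

I handed the job in at about 14.6 s: the candle mould sits fully down on the wooden stand with its candle about 14 mm above the rim, the gripper is clear, and the empty mould was not approached; the judge returned no verdict.

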